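Shut the marked air valve under the sliding cover

ROBOT

A 6-joint arm with a two-finger parallel gripper is mounted at the origin on the work surface. World frame = base frame: x ahead of the robot, y to its left, z up, the work surface at z = 0. Lengths are in m, angles in rad, forces in N, time in s.
With the tool pointing down it reaches from about 0.35 to 0.775 m from the base axis. Payload 7.3 kg.
Tool frame: the origin (TCP) lies at the very end of the fingers, on their centre line; the grasp point (between the pads) lies behind it (manip.hold_point_z is the z of the grasp point in the tool frame, in m); z points along the fingers, y is the line along which they close (so a half turn about z gives the same grasp; the last joint's range is limited). The gripper opens to 92 mm and grips with 3 to 60 N. Pads are 19 mm wide; open, the fingers measure 130 mm over their backs; the gripper's body (75 mm by 190 mm) begins 47 mm behind the grasp point.
Start: joints at [0.991, 0.342, 1.524, -0, 1.275, -0.146], TCP at [0.221, 0.476, 0.227] pointing down, gripper open.
Joint ranges: [-2.53, 2.53], [-0.77, 2.02], [0.04, 2.7], [-1, 4.14], [0.28, 2.66], [-3.11, 3.11]. Speed limits (rad/s): [2.57, 2.57, 3.14, 3.14, 3.14, 3.14].

INTERFACE

Orientations are given as [roll, pitch, yaw] about the fixed x, y, z axes, in that order (R = Rz(yaw) Ry(pitch) Rx(roll)).
In Python, from station import manip, eyes, close_job gives the robot as it stands. The module is installed in compiled form; this text tells all that it offers.
- The arm moves only by the shell command python3 -m jog 'ROWS'. ROWS is JSON, one flat list of numbers, 5 for each row, row after row: the shift along the tool's x, y, z in cm, then the turn about the tool's z in rad, then the closure, from -1 (fully open) to 1 (shut). In form: [dx, dy, dz, roll, grip, dx, dy, dz, roll, grip, ...]. A call has 1 to 20 rows; each row shifts and turns the commanded pose from where the row before left it, along the tool's axes as they then stand; what a row does not reach is not made up. A row lasts 1/12 s, in which the tool goes at most 41.7 mm and 7.16 degrees, less where a joint would pass 70% of its speed; a pose out of reach is approached as far as the arm can. A call is refused whole if a number of a shift passes 4.17 or a number of a turn 0.125, either way. A call with a gripper value outside its range is refused whole. The fingers move at their own pace and stop on an object; the grip force is fixed at half the most. Time passes only in rows, so rows that do not move let the fingers close. It gives the time, the measured TCP pose, the force, the opening and the grip force at its end, in the units of the state.
- manip.read_state(): the state, without advancing time (a new reading comes with each control period).
- eyes.get_image(name): name is "scene" or "top" or "wrist"; returns (picture, depth): 384x512x3 uint8, red, green, blue; 384x512 float32, m along the optical axis (not along the pixel's ray), 0 where there is no reading.
- eyes.get_calibration(name): a dict with "fx", "fy", "cx", "cy" (pixels), "world_from_camera" (4x4, takes a point from camera to world coordinates). Camera axes: x right, y down, z forward; pixel columns grow to the right and rows downward; lengths in m; the calibration is good to about 2 mm. A picture is of the moment at which its call begins: read the wrist's pose just before it. get_calibration takes no time and is no camera call; for the wrist camera it gives the pose at the moment of the call.
- close_job(): hands the job in; it is judged then, once.
The state is a dict: "clock": time; "qpos": joint angles; "dq": joint speeds; "tau": joint torques, N m; "eef_pos": TCP position; "eef_rot": TCP orientation; "ft_force": force on the tool from outside, world axes, zero at the start; "moment": the same for the moment, N m; "finger_gap": finger opening in m; "grasp_force": force on a finger pad.
Only numpy, scipy, OpenCV 4.12 (cv2) and the standard library are available. Lean on these libraries where they do the work, as an engineer would, in place of code of your own. Each camera call takes 0.05 s, during which the arm holds its last target. There are 200 camera calls.

TASK

Shut off the bench's compressed air: push the valve box's cover by its rib all the way along its guides onto the deck, so that the bay is fully uncovered, then push the lever that ends in a round disc clockwise (seen from above) to its stop, so that it lies across its pipe. Only push with the fingers: the cover must never be lifted out of its guides, and it stays aside at the end. Leave the plain lever open and everything else on the bench where it is, and finish with the arm clear.

Things in the scene. Friction and masses are not known exactly. Their poses are not given: they have to be found in the camera images.
- valve_box: Grey valve box fixed on the bench, 190 (its x) x 490 (its y) mm, z up; origin at the centre of its underside. The rim is 70 mm up. Its -y half is the open bay with two valves, its +y half a closed flat deck at rim height. Guide strips along the long edges (inner faces x = +-88.5 mm) and end stops (inner faces y = +-235) stand 12 mm above the rim. Copper stubs jut 50 mm from its far side.
- bay (a point): Centre of the bay's mouth, at rim height (box x 0, y -120 mm). Inside, the bay measures 156 (x) x 216 mm (y); its floor is 6 mm above the bench. Only the levers and their hubs in it stand higher than 36 mm above the bench.
- cover: Loose flat aluminium cover, 173 (x) x 228 (y) x 6 mm, 0.25 to 0.5 kg, axes as the box's, origin at the centre of its underside. It lies on the rim between the guide strips, at first over the bay (origin at box y -120 to -98 mm). A few newtons slide it to the box's +y onto the deck, where it meets the end stop with its origin at box y = +121 mm.
- cover_rib (a point): Middle of the top edge of the cover's upright push rib, which crosses the cover's centre: 80 mm long (x), 12 mm thick (y), standing 18 mm above the cover's upper face; this point is 24 mm above the cover's underside.
- marked_valve: Brass quarter-turn valve of the marked lever, fixed on the bay floor, axes as the box's. The lever turns about the vertical line through this origin, which lies 6 mm above the bench, at box x = -30 mm and box y = -70 or -152 mm; the other valve has the other place.
- marked_lever (a joint): Angle of the marked lever, rad. 0 = open, lever along the box's +x (along its pipe); it grows clockwise seen from above and stops at 1.571 = shut, lever along the box's -y (across its pipe). Stays where it is left; friction 0.12 N m. Starts between 0 and 0.3.
- marked_tip (a point): Centre of the top of the round steel disc (24 mm across, 16 mm tall, from 40 to 56 mm above the bench) at the marked lever's end, 50 mm from its turning axis. The steel bar that carries it is 10 mm wide, from 41 to 55 mm above the bench. The disc is the mark: the other lever has none.
- plain_lever (a joint): Angle of the other lever, same meaning; starts between 0 and 0.2 and must stay open.
- plain_tip (a point): Point on top of the plain lever, 50 mm from its turning axis: a straight steel bar 10 mm wide, 62 mm long from the axis, 14 mm tall, with no disc.
- solder_tin: Bystander, not part of the job: flat steel solder-paste tin, 60 mm across, 24 high.
- bottle: Bystander, not part of the job: closed glass bottle, 60 mm across, 190 high, standing.
- screwdriver: Bystander, not part of the job: screwdriver lying on the bench.
- wire_spool: Bystander, not part of the job: grey spool standing on its flange, 52 mm across, 40 high.
- parts_tray: Bystander, not part of the job: small open grey tray, 100 x 75 x 28 mm.
- notepad: Bystander, not part of the job: yellow pad, 130 x 90 x 14 mm, lying flat.
- mug: Bystander, not part of the job: white mug, 76 mm across, 85 high.

How it is judged:
By the outcome, as a careful person would: the job done as asked, in the order asked, and still so for the second after the job is handed in, with the robot touching nothing.
It also fails if it takes over 48 s, if anything falls off the work surface, if the arm or the gripper's body presses on something with over 40 N, if the wrist force passes 120 N, or if a joint passes its speed limit or range.

## Working session

There is one attempt and no reset: what is moved stays moved. The work goes in short steps, Python scripts to look and compute and a shell command to move; the robot and the scene stay as the last step left them, time stands still between calls to the robot, and variables do not carry over. Pictures are saved under pics/ and viewed, at most 10 in all, crops included, and the job is handed in when it is done.

```bash
mkdir -p pics
python3 - <<'E'
from station import manip, eyes
import cv2,numpy as np
s=manip.read_state();print(s, manip.hold_point_z)
for n in("top","scene"):
    p,d=eyes.get_image(n);np.savez(f"{n}0.npz",p=p,d=d);c=eyes.get_calibration(n);print(n,c)
    np.save(f"{n}0T.npy",c["world_from_camera"])
    cv2.imwrite(f"pics/{n}0.png",p[:,:,::-1])
E
```

```text
{'clock': 0.0, 'qpos': array([ 9.90989803e-01,  3.42734960e-01,  1.52500874e+00, -6.15955671e-06,
        1.27540112e+00, -1.46012276e-01]), 'dq': array([ 3.45026105e-04, -2.35662450e-05, -1.11913645e-03, -1.10956252e-03,
       -2.02169339e-04, -4.29868407e-04]), 'tau': array([ 5.24770712e-04, -4.31241453e+01, -2.44216758e+01,  7.18942937e-02,
        5.60197723e-02, -1.19463689e-04]), 'eef_pos': array([0.2204295 , 0.47603684, 0.2260415 ]), 'eef_rot': array([-3.14005615e+00, -2.20003424e-04,  2.70780003e+00]), 'ft_force': array([-0.09463734, -0.16063446,  0.01398821]), 'moment': array([-0.02468134, -0.00899153, -0.00575432]), 'grasp_force': 0.0, 'finger_gap': 0.09224679239269076} -0.0188
top {'fx': 359.0898102359338, 'fy': 359.0898102359338, 'cx': 253.31108988692486, 'cy': 194.45868184485937, 'world_from_camera': array([[-0.02706456, -0.99838735,  0.049902  ,  0.52156668],
       [-0.99962749,  0.02720647,  0.00216668,  0.05125511],
       [-0.00352084, -0.04982477, -0.99875177,  1.0953085 ],
       [ 0.        ,  0.        ,  0.        ,  1.        ]])}
scene {'fx': 402.08213822437943, 'fy': 402.08213822437943, 'cx': 256.39290562468676, 'cy': 191.4334074189346, 'world_from_camera': array([[ 0.15626717,  0.78234926, -0.60291807,  1.21682808],
       [ 0.98762217, -0.11540384,  0.10622804, -0.06072009],
       [ 0.01352837, -0.61205521, -0.79069931,  0.93316037],
       [ 0.        ,  0.        ,  0.        ,  1.        ]])}
```

View pics/top0.png

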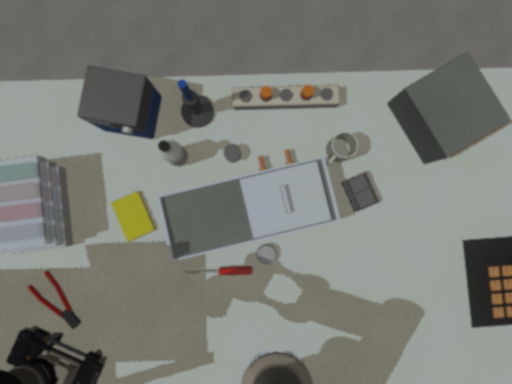

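View pics/scene0.png

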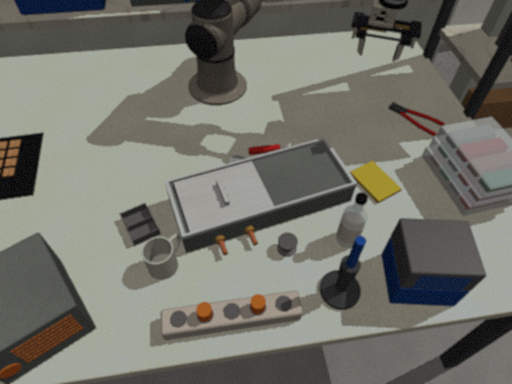

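The top view shows the box, with the cover at right (pixels ~243-332, 165-240), the rib at ~(287,198), the dark deck at left and the stubs at ~(262,160) and (289,155). So box +y is roughly world +y, turned slightly. The scene view agrees, with the rib at ~(222,191).

```bash
cat > h.py <<'E'
import numpy as np,cv2
from station import manip,eyes
def ray(c,uv):
    T=c["world_from_camera"];uv=np.atleast_2d(np.asarray(uv,float))
    d=np.c_[(uv[:,0]-c["cx"])/c["fx"],(uv[:,1]-c["cy"])/c["fy"],np.ones(len(uv))]@T[:3,:3].T
    return T[:3,3],d
def onz(c,uv,z):
    o,d=ray(c,uv);return o+d*((z-o[2])/d[:,2])[:,None]
def cross(c1,u1,c2,u2):
    o1,d1=ray(c1,u1);o2,d2=ray(c2,u2);d1=d1[0];d2=d2[0]
    t=np.linalg.lstsq(np.c_[d1,-d2],o2-o1,rcond=None)[0]
    a=o1+d1*t[0];b=o2+d2*t[1];return (a+b)/2,np.linalg.norm(a-b)
def cloud(c,d):
    v,u=np.mgrid[:d.shape[0],:d.shape[1]]
    o,r=ray(c,np.c_[u.ravel(),v.ravel()]);return (o+r*d.reshape(-1,1)).reshape(*d.shape,3)
E
python3 - <<'E'
from h import *
for n in("top","scene"):
    f=np.load(n+"0.npz");p,d=f["p"],f["d"];c=eyes.get_calibration(n)
    P=cloud(c,d)
    m=((d>0)&(P[...,2]>.05)&(P[...,2]<.11)&(P[...,0]>.3)&(P[...,0]<.75)&(abs(P[...,1])<.4)).astype(np.uint8)
    k,l,st,ce=cv2.connectedComponentsWithStats(m)
    i=1+np.argmax(st[1:,4]);b=l==i
    q=P[b];r=cv2.minAreaRect(q[:,:2].astype(np.float32)*1000);print(n,st[i],r,np.percentile(q[:,2],[5,50,95]))
    # cover: bright inside box
    g=p.min(2);w=(b&(g>150)).astype(np.uint8);w=cv2.morphologyEx(w,cv2.MORPH_OPEN,np.ones((5,5)))
    qc=P[w>0];print("cover",cv2.minAreaRect(qc[:,:2].astype(np.float32)*1000),np.median(qc[:,2]),g[b].min(),np.median(g[w>0]))
    hi=b&(P[...,2]>.088); kk,ll,ss,cc=cv2.connectedComponentsWithStats(hi.astype(np.uint8))
    for j in range(1,kk):
        if ss[j,4]>10: print("hi",ss[j],cc[j],P[ll==j].mean(0))
    x0,y0,ww,hh=st[i][:4];cr=p[y0-8:y0+hh+8,x0-8:x0+ww+8,::-1]
    cv2.imwrite(f"pics/{n}c.png",cv2.resize(cr,None,fx=3.2,fy=3.2,interpolation=cv2.INTER_CUBIC)); print("crop",x0-8,y0-8)
E
```

```text
top [  156   132   203   130 12022] ((549.9601440429688, 21.331207275390625), (234.66746520996094, 607.2222900390625), 17.553691864013672) [0.06862633 0.07499439 0.0841962 ]
cover ((556.822021484375, -35.473716735839844), (164.91281127929688, 218.34063720703125), 11.719792366027832) 0.07720998154400904 61 154.0
hi [281 185  10  29 126] [285.57936508 199.03174603] [ 0.55638305 -0.03613656  0.09465609]
crop 148 124
scene [  165   137   192   107 10889] ((536.1463623046875, 70.50221252441406), (196.82644653320312, 491.664306640625), 11.821416854858398) [0.06457544 0.07492682 0.08320451]
cover ((563.8154296875, -35.569725036621094), (177.62820434570312, 223.43539428710938), 12.156461715698242) 0.07675405128307927 27 157.0
hi [216 179  14  25 120] [222.45833333 191.05      ] [ 0.56248013 -0.03640992  0.09418552]
crop 157 129
```

```bash
cat >> h.py <<'E'
YAW=0.2065
def R2(a): return np.array([[np.cos(a),-np.sin(a)],[np.sin(a),np.cos(a)]])
def tobox(p,o): return (np.asarray(p)[...,:2]-o)@R2(YAW)
def toworld(b,o): return np.asarray(b)@R2(YAW).T+o
def need(xyz,yaw=None):
    s=manip.read_state();e=s["eef_rot"];y=e[2];R=cv2.Rodrigues(np.array([0,0,y]))[0]@cv2.Rodrigues(np.array([e[0],0,0]))[0]
    print("clock %.2f"%s["clock"],"tcp",s["eef_pos"].round(4),"rot",e.round(3),"d_tool cm",(R.T@(np.asarray(xyz)-s["eef_pos"])*100).round(2),"turn",None if yaw is None else round((y-yaw+np.pi)%(2*np.pi)-np.pi,3))
E
python3 - <<'E'
from h import *
ct,cs=eyes.get_calibration("top"),eyes.get_calibration("scene")
rib,g=cross(ct,[285.6,199],cs,[222.5,191]);print("rib",rib,g)
o=np.array([.5361,.0705]);print(tobox(rib,o))
f=np.load("top0.npz");P=cloud(ct,f["d"])
b=P[...,2];m=(b>.11)&(b<.25)&(P[...,0]>.4)&(P[...,0]<.75)&(P[...,1]>.15)&(P[...,1]<.35)
k,l,st,ce=cv2.connectedComponentsWithStats(m.astype(np.uint8))
for j in range(1,k):
    if st[j,4]>15: q=P[l==j];print(ce[j],st[j,4],q.min(0),q.max(0),tobox(np.median(q,0),o))
w=toworld([0,-.15],rib[:2]*0+o);print(w)
need([*w,.2],1.777)
# deck edges in top: dark deck
E
```

```text
rib [ 0.55677743 -0.03644577  0.08680263] 0.0008924077345349975
[-0.00168956 -0.10891326]
[169.5955335  149.99503722] 403 [0.66858543 0.24916479 0.11001271] [0.72684534 0.30597717 0.1943715 ] [0.19368981 0.16477823]
[ 0.56685533 -0.07631318]
clock 0.10 tcp [0.2205 0.4761 0.2261] rot [-3.14  -0.     2.708] d_tool cm [-54.65 -35.56   2.66] turn 0.931
```

```bash
python3 -m jog '[-3,-1.97,0,0,1,-3,-1.97,0,0,1,-3,-1.97,0,0,1,-3,-1.97,0,0,1,-3,-1.97,0,0,1,-3,-1.97,0,0,1,-3,-1.97,0,0,1,-3,-1.97,0,0,1,-3,-1.97,0,0,1,-3,-1.97,0,0,1,-3,-1.97,0,0,1,-3,-1.97,0,0,1,-3,-1.97,0,0,1,-3,-1.97,0,0,1,-3,-1.97,0,0,1,-3,-1.97,0,0,1,-3,-1.97,0,0,1,-3,-1.97,0,0,1]' && python3 -m jog '[0,0,0,0.12,1,0,0,0,0.12,1,0,0,0,0.12,1,0,0,0,0.12,1,0,0,0,0.12,1,0,0,0,0.12,1,0,0,0,0.12,1,0,0,0,0.09,1,0,0,0,0,1]'
python3 - <<'E'
from h import *
o=np.array([.5361,.0705]);need([*toworld([0,-.15],o),.1],1.777);print(manip.read_state()["finger_gap"])
p,d=eyes.get_image("wrist");c=eyes.get_calibration("wrist");cv2.imwrite("pics/w1.png",p[:,:,::-1])
P=cloud(c,d);hi=(P[...,2]>.085)&(P[...,2]<.105)&(d>0)&(abs(tobox(P,o)[...,1]+.109)<.03)&(abs(tobox(P,o)[...,0])<.05)
print(hi.sum(),P[hi].mean(0),tobox(P[hi],o).min(0),tobox(P[hi],o).max(0))
E
```

```text
clock: 1.6
eef_pos: [0.562, -0.074, 0.2263]
eef_rot: [3.142, -0.001, 2.708]
ft_force: [0.4, 1.4, -0.6]
finger_gap: 0.0005
grasp_force: 0.0
clock: 2.35
eef_pos: [0.5614, -0.0723, 0.2263]
eef_rot: [-3.141, -0.001, 1.775]
ft_force: [0.1, 0.1, 0.3]
finger_gap: 0.0004
grasp_force: 0.0
clock 2.35 tcp [ 0.5614 -0.0723  0.2263] rot [-3.141e+00 -1.000e-03  1.775e+00] d_tool cm [-0.51  0.47 12.62] turn -0.002
0.0003886568354290916
1335 [ 0.55851734 -0.03447677  0.09205994] [-0.03953758 -0.11383908] [ 0.04038335 -0.10152605]
```

View pics/w1.png

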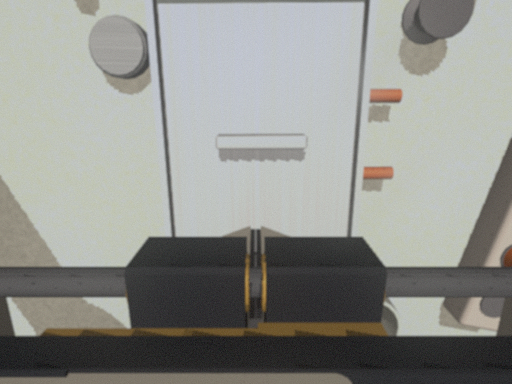

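The wrist view shows the rib at pixels (217-307, 134-149), centred and square to the closed fingers. By ray/depth it lies at box x ±40 mm, y −114…−102 mm and height ~0.093, which matches the text. I descend behind the rib.

```bash
python3 -m jog '[-0.1,0.1,3,0,1,-0.1,0.1,3,0,1,0,0.1,3,0,1,0,0.1,3,0,1,0,0.1,1.5,0,1,0,0,0.9,0,1,0,0,0,0,1]'
python3 - <<'E'
from h import *
o=np.array([.5361,.0705]);s=manip.read_state();print(tobox(s["eef_pos"],o));need([*toworld([0,.121-.006-.0095],o),.082],1.777)
E
```

```text
clock: 2.98
eef_pos: [0.5657, -0.073, 0.0807]
eef_rot: [-3.138, -0.002, 1.78]
ft_force: [-0.2, -0.8, -0.0]
finger_gap: 0.0004
grasp_force: 0.0
[-0.00041058 -0.14649613]
clock 2.98 tcp [ 0.5657 -0.073   0.0807] rot [-3.138e+00 -2.000e-03  1.780e+00] d_tool cm [25.2   0.11 -0.13] turn 0.003
```

```bash
python3 -m jog '[1,0,-0.1,0,1,0.8,0,0,0,1,0.8,0,0,0,1,1.2,0,0,0,1,1.2,0,0,0,1,1.2,0,0,0,1,1.2,0,0,0,1,1.2,0,0,0,1,1.2,0,0,0,1,1.2,0,0,0,1]' && python3 -m jog '[1.2,0,0,0,1,1.2,0,0,0,1,1.2,0,0,0,1,1.2,0,0,0,1,1.2,0,0,0,1,1.2,0,0,0,1,1.2,0,0,0,1,1.2,0,0,0,1,1.2,0,0,0,1,1,0,0,0,1,0.5,0,0,0,1,0.5,0,0,0,1]'
python3 - <<'E'
from h import *
o=np.array([.5361,.0705]);s=manip.read_state();print(tobox(s["eef_pos"],o));need([*toworld([0,.121-.006-.0095],o),.082],1.777)
E
```

```text
clock: 3.82
eef_pos: [0.5439, 0.0357, 0.0837]
eef_rot: [-3.142, 0.0, 1.778]
ft_force: [0.7, -2.5, 1.6]
finger_gap: 0.0004
grasp_force: 1.6
clock: 4.82
eef_pos: [0.5177, 0.1604, 0.0837]
eef_rot: [-3.141, 0.0, 1.778]
ft_force: [0.5, -3.3, 2.0]
finger_gap: 0.0009
grasp_force: 1.5
[0.00044643 0.09173813]
clock 4.82 tcp [0.5177 0.1604 0.0837] rot [-3.141  0.     1.778] d_tool cm [ 1.38 -0.04  0.17] turn 0.001
```

Sliding at ~3 N. I continue slowly until it meets the stop.

```bash
python3 -m jog '[0.4,0,0,0,1,0.4,0,0,0,1,0.3,0,0,0,1,0.2,0,0,0,1,0,0,0,0,1]';  python3 -m jog '[0.2,0,0,0,1,0.2,0,0,0,1,0,0,0,0,1]'
python3 - <<'E'
from h import *
o=np.array([.5361,.0705]);s=manip.read_state();print(tobox(s["eef_pos"],o))
E
```

```text
clock: 5.23
eef_pos: [0.5153, 0.1726, 0.0836]
eef_rot: [3.141, -0.0, 1.778]
ft_force: [0.2, -1.3, 0.4]
finger_gap: 0.0005
grasp_force: 0.7
clock: 5.48
eef_pos: [0.5154, 0.1728, 0.0837]
eef_rot: [-3.141, 0.006, 1.778]
ft_force: [2.7, -17.9, 0.9]
finger_gap: 0.0006
grasp_force: 9.2
[0.00067876 0.10439993]
```

```bash
python3 -m jog '[-1.2,0,0,0,1,-1.5,0,-1,0,1,-2,0,-3,0,1,-2.5,0,-3,0,1,-2.8,0,-3,0,1,-2.8,0,-2,0,1,-3,0,-1,0,1,-3,0,0,0,1,-3,0,0,0,1,-3,0,0,0,1,-3,0,0,0,1,-3,0,0,0,1,0,0,0,0,1,0,0,0,0,1]'
python3 - <<'E'
from h import *
o=np.array([.5361,.0705]);s=manip.read_state();print(tobox(s["eef_pos"],o))
p,d=eyes.get_image("wrist");np.savez("w2.npz",p=p,d=d);c=eyes.get_calibration("wrist");np.save("w2c.npy",c,allow_pickle=True);cv2.imwrite("pics/w2.png",p[:,:,::-1])
P=cloud(c,d);B=tobox(P,o)
m=(d>0)&(P[...,2]>.048)&(P[...,2]<.062)&(abs(B[...,0])<.074)&(B[...,1]>-.225)&(B[...,1]<-.02)
k,l,st,ce=cv2.connectedComponentsWithStats(m.astype(np.uint8))
for j in range(1,k):
    if st[j,4]>40: q=l==j;print(st[j],ce[j].round(1),"z",np.median(P[q][:,2]),cv2.minAreaRect((B[q]*1000).astype(np.float32)),B[q].min(0),B[q].max(0))
E
```

```text
clock: 6.65
eef_pos: [0.5775, -0.1262, 0.2129]
eef_rot: [-3.141, -0.002, 1.775]
ft_force: [-0.2, 0.3, -0.8]
finger_gap: 0.0007
grasp_force: 0.0
[ 0.00022961 -0.20104123]
[ 210   18   83   31 1544] [253.   31.7] z 0.054467056562952976 ((-3.3752899169921875, -68.42047882080078), (23.427204132080078, 71.3256607055664), 85.2481460571289) [-0.03917618 -0.0820878 ] [ 0.0322171  -0.05867406]
[214 115  76  24 964] [247.7 128.2] z 0.05395160832799428 ((-3.0905189514160156, -150.93089294433594), (19.516820907592773, 71.03036499023438), 87.8885498046875) [-0.03867548 -0.16182447] [ 0.03215372 -0.14021577]
```

View pics/w2.png

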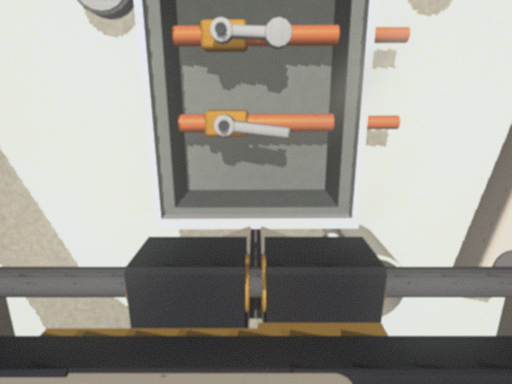

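The wrist view shows the bay fully open. The marked lever with the disc is at (279,33) and its hub at (221,30), so it is the valve at y −70, θ≈0. The plain lever is at (224,125)-(288,132), nearly open. Heights measure ~0.054, as expected.

```bash
python3 -m jog '[2.75,0.25,0.5,0,1,2.75,0.25,1,0,1,2.75,0.25,1,0,1,2.75,0.25,1,0,1,2.75,0.25,1,0,1,2.75,0.25,1,0,1,0,0,2,0,1,0,0,1,0,1,0,0,0,0,1,0,0,0,0,1]'
python3 - <<'E'
from h import *
o=np.array([.5361,.0705]);s=manip.read_state();print(tobox(s["eef_pos"],o),s["qpos"])
need([*toworld([.015,-.036],o),.044],1.777)
# second view + top view of the disc
p,d=eyes.get_image("top");c=eyes.get_calibration("top");P=cloud(c,d);B=tobox(P,o)
a=np.load("w2c.npy",allow_pickle=True).item();b=tobox(onz(a,[279,33],.056),o);print("disc w2",b)
E
```

```text
clock: 7.53
eef_pos: [0.5582, 0.0396, 0.1287]
eef_rot: [-3.141, -0.0, 1.778]
ft_force: [-0.2, -0.3, -1.1]
finger_gap: 0.0006
grasp_force: 0.0
[ 0.01534279 -0.03475203] [-6.61678551e-02  4.99181124e-01  1.56455608e+00  2.00182781e-04
  1.07887168e+00 -2.73531951e-01]
clock 7.53 tcp [0.5582 0.0396 0.1287] rot [-3.141 -0.     1.778] d_tool cm [-0.12 -0.03  8.47] turn 0.001
disc w2 [[ 0.02080305 -0.07101274]]
```

```bash
python3 -m jog '[-0.1,0,2,0,1,0,0,2,0,1,0,0,2,0,1,0,0,1.5,0,1,0,0,0.9,0,1,0,0,0,0,1]'; python3 -m jog '[-0.4,0,0,0,1,-0.4,0,0,0,1,-0.4,0,0,0,1,0,0,0,0,1]'
python3 - <<'E'
from h import *
o=np.array([.5361,.0705]);s=manip.read_state();print(tobox(s["eef_pos"],o))
E
```

```text
clock: 8.08
eef_pos: [0.5583, 0.0379, 0.0437]
eef_rot: [-3.14, -0.001, 1.777]
ft_force: [-1.1, -0.4, -0.4]
finger_gap: 0.0004
grasp_force: 0.0
clock: 8.42
eef_pos: [0.5622, 0.0258, 0.0458]
eef_rot: [3.139, 0.001, 1.777]
ft_force: [0.4, 0.2, -0.1]
finger_gap: 0.0005
grasp_force: 0.0
[ 0.01636715 -0.04910779]
```

```bash
python3 -m jog '[-0.46,0.19,0.1,0.1,1,-0.46,0.19,0,0.1,1,-0.46,0.19,0,0.1,1,-0.46,0.19,0,0.1,1,-0.46,0.19,0,0.1,1,-0.46,0.19,0,0.1,1,0,0,0,0,1]'; python3 -m jog '[-0.46,0.19,0,0.1,1,-0.46,0.19,0,0.1,1,-0.46,0.19,0,0.1,1,-0.46,0.19,0,0.1,1,-0.46,0.19,0,0.1,1,-0.46,0.19,0,0.1,1,-0.46,0.19,0,0.1,1,0,0,0,0,1]'
python3 - <<'E'
from h import *
o=np.array([.5361,.0705]);s=manip.read_state();print(tobox(s["eef_pos"],o)); t=1.3
print("want",-.03+.045*np.cos(t)+.0215*np.sin(t),-.07-.045*np.sin(t)+.0215*np.cos(t), .2065+np.pi/2-t)
E
```

```text
clock: 9.0
eef_pos: [0.5719, -0.0014, 0.0444]
eef_rot: [3.14, -0.001, 1.174]
ft_force: [0.2, 0.2, -0.5]
finger_gap: 0.0005
grasp_force: 0.0
clock: 9.67
eef_pos: [0.5617, -0.0341, 0.0444]
eef_rot: [3.14, -0.002, 0.477]
ft_force: [0.7, -0.3, 0.4]
finger_gap: 0.0003
grasp_force: 0.2
[ 0.00360966 -0.10762636]
want 0.0027539482745760797 -0.10760889352834506 0.4772963267948964
```

```bash
python3 -m jog '[-0.46,0.19,0,0.1,1,-0.46,0.19,0,0.1,1,-0.32,0.13,0,0.07,1,0,0,0,0,1]'; python3 -m jog '[-0.2,0,0,0,1,0,0,0,0,1]'; python3 -m jog '[-0.2,0,0,0,1,0,0,0,0,1]'
python3 - <<'E'
from h import *
o=np.array([.5361,.0705]);s=manip.read_state();print(tobox(s["eef_pos"],o))
E
```

```text
clock: 10.0
eef_pos: [0.5531, -0.0431, 0.0444]
eef_rot: [3.14, -0.004, 0.209]
ft_force: [4.8, -0.1, -1.4]
finger_gap: -0.0001
grasp_force: 2.1
clock: 10.17
eef_pos: [0.5529, -0.0431, 0.0446]
eef_rot: [3.14, -0.007, 0.213]
ft_force: [9.7, 2.4, -4.3]
finger_gap: 0.0006
grasp_force: 5.0
clock: 10.33
eef_pos: [0.5526, -0.0433, 0.0447]
eef_rot: [3.139, -0.011, 0.213]
ft_force: [16.0, 4.5, -8.1]
finger_gap: 0.0005
grasp_force: 7.9
[-0.00713494 -0.11473274]
```

```bash
python3 -m jog '[0.6,0,0,0,1,0.6,0,0,0,1,0.4,0,0,0,1,0,0,-1,0,1,0,0,-3,0,1,0,0,-4,0,1,0,0,-4,0,1,0,0,-4,0,1,0,0,-2,0,1,-3,0,0,0,1,-4,0,0,0,1,-4,0,0,0,1,-4,0,0,0,1,-3,0,0,0,1,-1,0,0,0,1,0,0,0,0,1,0,0,0,0,1]'
python3 - <<'E'
from h import *
o=np.array([.5361,.0705])
p,d=eyes.get_image("top");c=eyes.get_calibration("top");P=cloud(c,d);B=tobox(P,o)
q,_=eyes.get_image("scene")
A=cv2.resize(p[120:280,130:400,::-1],(780,462),interpolation=cv2.INTER_CUBIC);cv2.imwrite("pics/top3.png",A);cv2.imwrite("pics/sc3.png",cv2.resize(q[120:280,100:400,::-1],(780,416),interpolation=cv2.INTER_CUBIC))
hi=(P[...,2]>.088)&(P[...,2]<.105)&(abs(B[...,0])<.05)&(abs(B[...,1]-.12)<.05)
print("rib",hi.sum(),B[hi].mean(0),np.median(P[...,2][(abs(B[...,0])<.07)&(abs(B[...,1]-.17)<.03)]))
m=(P[...,2]>.048)&(P[...,2]<.064)&(abs(B[...,0])<.066)&(B[...,1]>-.215)&(B[...,1]<-.03)
k,l,st,ce=cv2.connectedComponentsWithStats(m.astype(np.uint8))
for j in range(1,k):
    if st[j,4]>10: r=l==j;print(ce[j],st[j,4],B[r].min(0),B[r].max(0))
E
```

```text
clock: 11.75
eef_pos: [0.378, -0.0799, 0.2246]
eef_rot: [3.141, -0.002, 0.207]
ft_force: [1.9, -0.0, -0.0]
finger_gap: 0.0007
grasp_force: 0.0
rib 130 [-0.00190492  0.12023946] 0.07736022488427297
[300.37735849 198.26415094] 106 [-0.04113797 -0.16250368] [ 0.02975713 -0.14258981]
[283.31707317 210.30081301] 123 [-0.04203756 -0.12996965] [-0.02049605 -0.06103853]
```

View pics/top3.png

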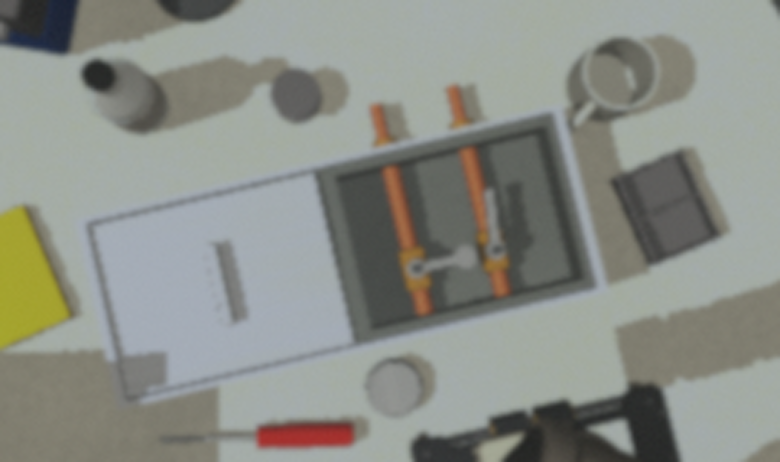

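View pics/sc3.png

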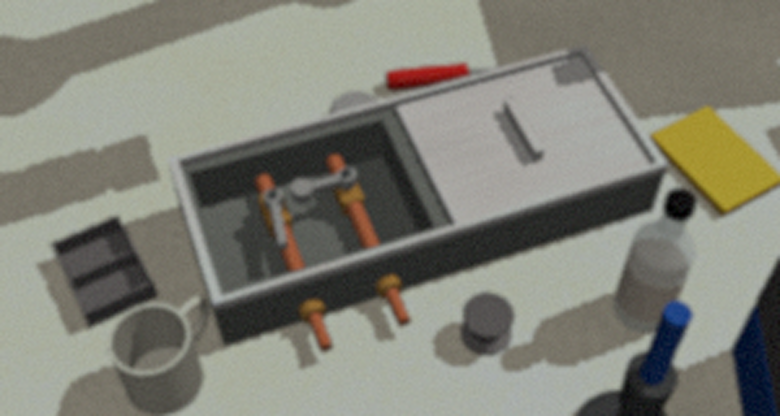

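Both views show the cover against the deck's end stop (rib at box y ≈ 0.120). The disc lever lies across its pipe (hub ~(416,268), disc ~(464,256) in the top crop). The plain lever is still along its pipe, and the other objects haven't moved.

```bash
python3 -c "
from station import close_job
print(close_job())"
```

```text
the job is handed in; nothing more can be done
None
```

I pushed the cover onto the deck up to its end stop and turned the disc lever clockwise to its stop, across its pipe; the plain lever is still open, nothing else moved, the arm is clear, and I handed the job in at about 12 s (no verdict was returned).

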